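# Tip the buckles out of the gate pan, keep the rubber

### The job

Fold the end gate of the blue tipping pan all the way down, then lift the pan by its black handle and tip it gradually until both brass buckles slide out through the gate end into the grey catch tray, but not so steeply that the grippy crepe rubber block slides out too. Then set the pan back level on its stand, gate still down, and let go. Do not touch the buckles or the rubber with the gripper, nor push the tray or the tools around.

Things in the scene. Friction and masses are not known exactly. Their poses are not given: they have to be found in the camera images.
- pan_hinge (a point): middle of the pan's hinge axis, on the upper face of its floor at the gate end, 105 mm above the bench. Frame fixed to the pan: x points out through the gate end (level while the pan rests), y along the hinge to the left, z up out of the floor; the floor runs from x = -170 to 0 mm
- pan_floor (a point): middle of the pan's floor, upper face, 85 mm behind the hinge axis; axes as pan_hinge. The pan is a blue-walled open box with a dark bare steel floor, on a plywood stand fixed to the bench; inside 170 mm long and 204 mm wide, walls 45 mm high and 4 mm thick
- pan (a joint): tip angle of the pan about the y axis of pan_hinge, rad: 0 = resting level on its stand, grows as the handle end is lifted and the gate end points down; range 0 to 0.95. Weak friction: the pan sinks back when let go and needs about 3 N at the handle to lift
- handle (a point): middle of the pan's black round handle bar, 12 mm thick, 68 mm long, along the pan's y, standing on two steel posts over the end wall opposite the gate; 172 mm behind the hinge axis and 88 mm above the floor (43 mm above the wall's top)
- gate (a joint): angle of the end gate relative to the pan, rad: 0 = shut, upright; 1.57 = folded outward and down, in line with the floor as a chute; stop at 1.60. Starts nearly shut. A stiff hinge (0.1 N m) holds it wherever it is left
- gate_edge (a point): middle of the free edge of the end gate (its top while shut, 62 mm from the hinge, 17 mm higher than the pan's walls). The gate is a 5 mm aluminium plate 202 mm wide with a small red mark outside, hinged on the same axis as the pan, and turns outward and down; push its inner face near this edge
- catch_tray: grey plastic catch tray on the bench just below the gate end, 180 mm along the pan's x, 280 mm across it, rim 45 mm high, walls and floor 4 to 5 mm thick, small wire lugs at its ends; origin: centre of its underside, z up. It is loose (0.6 kg)
- buckle_1: brass buckle lying flat in the pan, 43x54x10 mm, origin at the centre of its underside. Smooth: it starts to slide on the pan's floor or gate at a tip angle somewhere from about 15 to 33 degrees, which differs from start to start with the state of the surfaces
- buckle_2: a second buckle, the same as buckle_1
- crepe_rubber: tan block of crepe rubber lying in the pan beside the buckles, 42x60x18 mm, origin at the centre of its underside. It grips: it starts to slide about 10 to 18 degrees beyond the tip angle at which the buckles do (somewhere from 25 to 51 degrees), so no one angle suits every start
- hammer_1: small hammer, 225 mm long, wooden handle; a bystander, origin at the centre of its underside
- pricking_iron_1: grey steel pricking iron, 26x112x11 mm; a bystander, origin at the centre of its underside
- pricking_iron_2: grey steel pricking iron, 18x112x11 mm; a bystander, origin at the centre of its underside
- bone_folder: white bone folder, 22x150x9 mm; a bystander, origin at the centre of its underside
- spool_4: upright wooden spool of white thread, 61 mm tall; a bystander, origin at the centre of its underside
- glue_pot: aluminium glue pot with a black lid and brush handle, 68 mm across, 120 mm tall; a bystander, origin at the centre of its underside
- pliers: red-handled pliers, 161 mm long; a bystander, origin at the centre of its underside
There are look-alikes about, which are no part of the job. Of the things like the crepe_rubber, leave any that is purple; of the rest the smaller one is meant.

How it is judged:
By the outcome, as a careful person would: the job done as asked, in the order asked, and still so for the second after the job is handed in, with the robot touching nothing.
It also fails if it takes over 64 s, if anything falls off the work surface, if the arm or the gripper's body presses on something with over 40 N, if the wrist force passes 120 N, or if a joint passes its speed limit or range.

### The arm

A 6-joint arm with a two-finger parallel gripper is mounted at the origin on the work surface; the furniture and walls round the work are solid. World frame = base frame: x ahead of the robot, y to its left, z up, the work surface at z = 0. Lengths are in m, angles in rad, forces in N, time in s.
With the tool pointing down it reaches from about 0.3 to 0.775 m from the base axis. Payload 14.6 kg.
Tool frame: the origin (TCP) lies at the very end of the fingers, on their centre line; the grasp point (between the pads) lies 19 mm behind it; z points along the fingers, x is the direction in which the jaws open and shut, and the axes are right-handed (so a half turn about z gives the same grasp; the last joint's range is limited). The gripper opens to 94 mm and grips with 3 to 60 N. Pads are 16 mm wide; open, the fingers measure 119 mm over their backs; the gripper's body (75 mm by 177 mm) begins 78 mm behind the grasp point.
Start: joints at [-1.228, 0.3, 1.521, -0, 1.321, -0.067], TCP at [0.219, -0.504, 0.205] pointing down, gripper open.
Joint ranges: [-3.03, 3.03], [-0.79, 2.21], [0.23, 2.52], [-1.04, 4.18], [0, 3.07], [-2.55, 2.55]. Speed limits (rad/s): [2.22, 2.22, 2.57, 3.14, 3.14, 3.14].

### API

Orientations are given as a unit quaternion [x, y, z, w].
In Python, from station import monitor, eyes, workorder gives the robot as it stands.
- The arm moves only by the shell command python3 -m inch 'ROWS'. ROWS is JSON, one flat list of numbers, 5 for each row, row after row: the shift along the tool's x, y, z in units of 40 mm (1.0 is 40 mm), then the turn about the tool's z in units of 6 degrees (1.0 is 6 degrees), then the opening, from 0 (shut) to 1 (fully open). A call has 1 to 12 rows; each row is the pose to reach, as a shift and turn from the pose commanded when the call began, along the tool's axes at that moment; what a row does not reach only later rows make up. A row lasts 1/12 s, in which the tool goes at most 41.7 mm and 7.16 degrees, less where a joint would pass 70% of its speed; a pose out of reach is approached as far as the arm can. A call with a gripper value outside its range is refused whole. The fingers move at their own pace and stop on an object; the grip force is fixed at half the most. Time passes only in rows, so rows that repeat a pose let the fingers close. It gives the time, the measured TCP pose, the force and the opening at its end, in the units of the state.
- monitor.sense(): the state, without advancing time (a new reading comes with each control period).
- eyes.snapshot(name): name is "side" or "top"; returns a dict with "pixels" (420x560x3 uint8, red, green, blue), "fov_y" (degrees; the focal length in pixels is half the picture's height over the tangent of half this angle, whatever the lens; pixels are square), "cx", "cy" (the principal point, pixels), "D" ([k1, k2, p1, p2, k3] as OpenCV has them; the pictures are not rectified), "pose" (4x4, takes a point from camera to world coordinates). Camera axes: x right, y up, looking along -z (the intrinsics and any distortion apply to the point x, -y, -z); pixel columns grow to the right and rows downward; lengths in m; the calibration is good to about 2 mm. A picture is of the moment at which its call begins. There is no depth.
- workorder.sign_off(): hands the job in, once; it reports no verdict.
The state is a dict: "t": time; "joints": joint angles; "qd": joint speeds; "tau": joint torques, N m; "position": TCP position; "tcp_rot": TCP orientation; "force": force on the tool from outside, world axes, zero at the start; "wrist_torque": the same for the moment, N m; "finger_gap": finger opening in m.
Only numpy, scipy, OpenCV 4.12 (cv2) and the standard library are available. Lean on these libraries where they do the work, as an engineer would, in place of code of your own. Each camera call takes 0.05 s, during which the arm holds its last target.

## Working session

There is one attempt and no reset: what is moved stays moved. The work goes in short steps, Python scripts to look and compute and a shell command to move; the robot and the scene stay as the last step left them, time stands still between calls to the robot, and variables do not carry over. Pictures are saved under pics/ and viewed, and the job is handed in when it is done.

```bash
ls; mkdir -p pics; python3 - <<'E'
from station import monitor, eyes
import cv2,pickle
s=monitor.sense();print(s)
for n in("side","top"):
    d=eyes.snapshot(n);pickle.dump(d,open(f"pics/{n}0.pkl","wb"))
    cv2.imwrite(f"pics/{n}0.png",cv2.cvtColor(d["pixels"],cv2.COLOR_RGB2BGR))
    print(n,d["fov_y"],d["cx"],d["cy"],d["D"],d["pose"])
E
```

```text
pics
{'t': 0.0, 'joints': array([-1.22763166e+00,  3.00479125e-01,  1.52155679e+00, -3.27363479e-05,
        1.32068653e+00, -6.65799944e-02]), 'qd': array([-0.00078741, -0.00075988,  0.00121107, -0.00109956, -0.00068839,
       -0.00175112]), 'tau': array([ 1.40397956e-04, -5.31810915e+01, -3.52736056e+01,  7.07768463e-02,
        2.42942985e-02, -9.88931151e-05]), 'position': array([ 0.21902153, -0.50423666,  0.2048922 ]), 'tcp_rot': array([ 8.36176459e-01, -5.48460218e-01, -4.60252068e-04, -3.27913801e-04]), 'force': array([0.40740017, 0.17345888, 0.485658  ]), 'wrist_torque': array([-0.01906685, -0.01167687, -0.02281107]), 'finger_gap': 0.09400884928051675}
side 43.8233643313355 281.6076421447731 208.35357163928745 [-0.04294732  0.          0.          0.          0.        ] [[-0.82004201  0.25482531 -0.5124404  -0.23185455]
 [-0.57175296 -0.32552379  0.75308221  1.06741646]
 [ 0.02509287  0.91054836  0.41264031  0.74976989]
 [ 0.          0.          0.          1.        ]]
top 51.325534304140106 280.4278997318003 209.83196051555046 [-0.0512206  0.         0.         0.         0.       ] [[ 0.02743746  0.99057557 -0.13419098  0.37470937]
 [-0.99959667  0.02620436 -0.010947   -0.05114962]
 [-0.00732744  0.13443722  0.99089502  1.36145841]
 [ 0.          0.          0.          1.        ]]
```

View pics/top0.png

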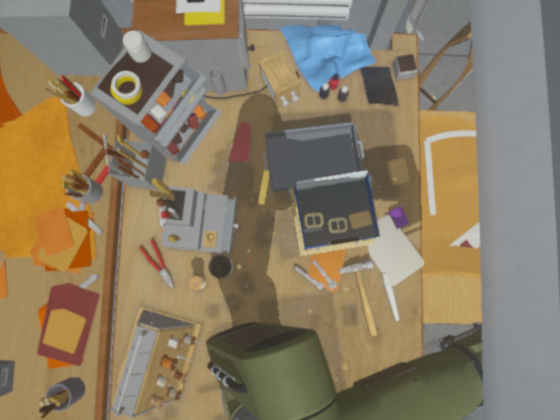

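View pics/side0.png

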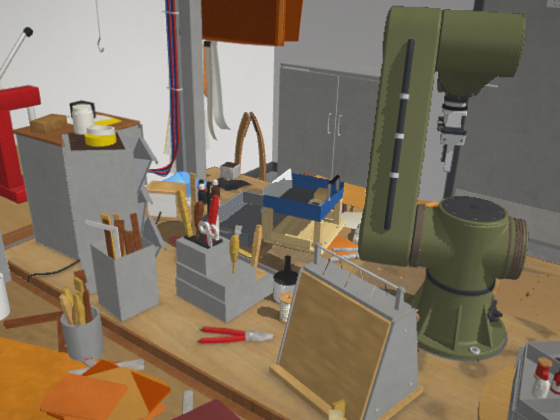

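```bash
cat > h.py <<'E'
import cv2,pickle,numpy as np
from scipy.spatial.transform import Rotation as R
def K(d):
    h=d["pixels"].shape[0];f=h/2/np.tan(np.radians(d["fov_y"])/2)
    return np.array([[f,0,d["cx"]],[0,f,d["cy"]],[0,0,1.]])
def proj(d,P):
    P=np.atleast_2d(np.array(P,float));T=np.array(d["pose"]);C=(P-T[:3,3])@T[:3,:3]
    C=C*[1,-1,-1]
    return cv2.projectPoints(C.reshape(-1,1,3),np.zeros(3),np.zeros(3),K(d),np.array(d["D"],float))[0].reshape(-1,2)
def ray(d,uv):
    q=cv2.undistortPoints(np.array(uv,float).reshape(-1,1,2),K(d),np.array(d["D"],float)).reshape(-1,2)
    T=np.array(d["pose"]);v=np.c_[q[:,0],-q[:,1],-np.ones(len(q))]@T[:3,:3].T
    return T[:3,3],v
def atz(d,uv,z):
    o,v=ray(d,uv);return o+v*((z-o[2])/v[:,2:3])
def crop(d,name,u0,u1,v0,v1,s):
    im=cv2.cvtColor(d["pixels"],cv2.COLOR_RGB2BGR)[v0:v1,u0:u1]
    cv2.imwrite(name,cv2.resize(im,None,fx=s,fy=s,interpolation=cv2.INTER_CUBIC))
def load(n): return pickle.load(open(f"pics/{n}.pkl","rb"))
def snap(n,tag):
    from station import eyes
    d=eyes.snapshot(n);pickle.dump(d,open(f"pics/{n}{tag}.pkl","wb"));return d
E
python3 - <<'E'
from h import *
crop(load("top0"),"pics/ct0.png",230,430,110,260,4)
crop(load("side0"),"pics/cs0.png",200,380,150,285,4)
E
```

```text
(no output)
```

View pics/ct0.png

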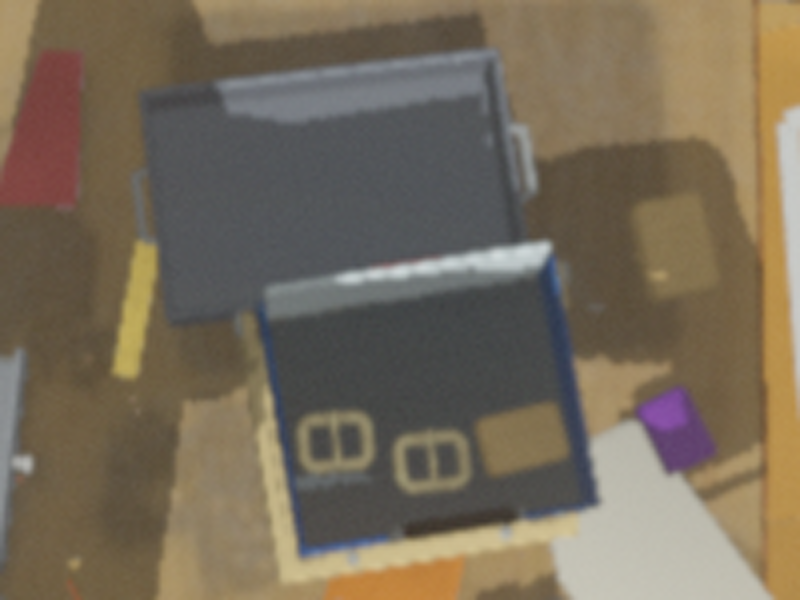

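View pics/cs0.png

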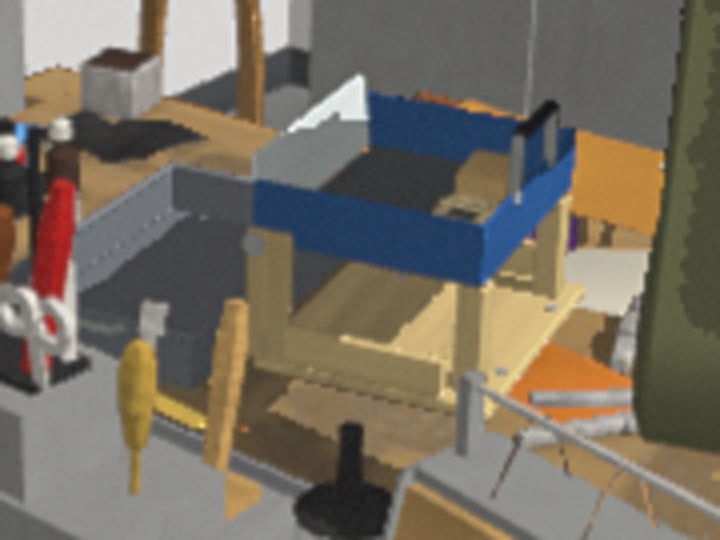

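```bash
python3 - <<'E'
from h import *
from scipy.optimize import least_squares
t=load("top0");s=load("side0")
ct=lambda u,v:(230+u/4,110+v/4)
cs=lambda u,v:(200+u/4,150+v/4)
print(atz(t,[ct(300,553),ct(595,503),ct(263,303),ct(550,245)],.150))
obs=[(t,ct(300,555),(-.174,.106,.045)),(t,ct(597,505),(-.174,-.106,.045)),
(t,ct(403,527),(-.172,.034,.088)),(t,ct(518,512),(-.172,-.034,.088)),
(s,cs(484,232),(-.174,.106,.045)),(s,cs(575,128),(-.174,-.106,.045)),
(s,cs(516,130),(-.172,.034,.090)),(s,cs(556,104),(-.172,-.034,.090)),(s,cs(484,285),(-.174,.106,0))]
def T(p,P):
    c,n=np.cos(p[2]),np.sin(p[2]);return [p[0]+c*P[0]-n*P[1],p[1]+n*P[0]+c*P[1],.105+P[2]]
f=lambda p:np.concatenate([(proj(d,T(p,P))[0]-uv) for d,uv,P in obs])
r=least_squares(f,[.55,-.1,0],loss="soft_l1");print(r.x,np.degrees(r.x[2]));print(f(r.x).reshape(-1,2).round(1))
p=r.x
print("hinge",p,"handle",T(p,(-.172,0,.088)))
for g in(0,.05,.1,.15,.2):
    print(g,[(4*(proj(t,T(p,(.062*np.sin(g),y,.062*np.cos(g))))[0]-[230,110])).round() for y in(.101,-.101)])
for nm,uv in dict(b1=(336,441),b2=(431,461),rub=(523,438)).items():
    w=atz(t,[ct(*uv)],.11)[0];c,n=np.cos(p[2]),np.sin(p[2]);d=w[:2]-p[:2];print(nm,w,c*d[0]+n*d[1],-n*d[0]+c*d[1])
E
```

```text
[[ 0.43342177 -0.10861794  0.15      ]
 [ 0.47336086 -0.31280895  0.15      ]
 [ 0.60837475 -0.07905301  0.15      ]
 [ 0.65559307 -0.28141276  0.15      ]]
[ 0.62359088 -0.17798549  0.19298867] 11.05743611969781
[[-0.5 -0.2]
 [ 0.4 -0.4]
 [ 1.   0.9]
 [-2.8  0.4]
 [ 0.2 -1.6]
 [ 0.3 -0.1]
 [ 0.9  0.6]
 [-1.7 -0.3]
 [-0.6 -0.5]]
hinge [ 0.62359088 -0.17798549  0.19298867] handle [np.float64(0.454783986217166), np.float64(-0.21097387469091794), 0.193]
0 [array([263., 304.]), array([548., 257.])]
0.05 [array([262., 300.]), array([548., 253.])]
0.1 [array([262., 296.]), array([547., 249.])]
0.15 [array([261., 292.]), array([546., 245.])]
0.2 [array([260., 287.]), array([545., 241.])]
b1 [ 0.51648043 -0.13479702  0.11      ] -0.09683873894056068 0.06292971829127235
b2 [ 0.50381855 -0.20334212  0.11      ] -0.12241202472155967 -0.0019144078792794374
rub [ 0.52220004 -0.26951574  0.11      ] -0.11706340984717747 -0.07038497961164505
```

```bash
python3 -m inch '[0,0,-0.3,-1,0, 0,0,-0.6,-2,0, 0,0,-0.9,-3,0, 0,0,-1.2,-4.1,0, 0,0,-1.5,-5.2,0, 0,0,-1.7,-6.3,0, 0,0,-1.7,-7.4,0, 0,0,-1.7,-8.5,0, 0,0,-1.7,-9.6,0, 0,0,-1.7,-10.8,0, 0,0,-1.7,-11.9,0, 0,0,-1.7,-12.93,0]'
cat >> h.py <<'E'
p=np.array([0.62359,-0.17799,0.19299])
def st():
    from station import monitor
    s=monitor.sense();X=s["position"];c,n=np.cos(p[2]),np.sin(p[2]);d=X[:2]-p[:2]
    Rm=R.from_quat(s["tcp_rot"]).as_matrix();yaw=np.degrees(np.arctan2(Rm[1,0],Rm[0,0]))
    print("t",round(s["t"],2),"pan xyz mm",np.round(1000*np.array([c*d[0]+n*d[1],-n*d[0]+c*d[1],X[2]-.105]),1),"yaw",yaw.round(2),"axis",Rm[:,2].round(3),"F",s["force"].round(1),"gap",round(s["finger_gap"],4),"q",s["joints"].round(2))
    return s
E
python3 -c "
from h import *
st()"
```

```text
t: 1.1
position: [0.2191, -0.5043, 0.2731]
tcp_rot: [0.995, 0.099, -0.0, -0.0]
force: [-0.5, 1.2, 0.4]
finger_gap: 0.0174
t 1.1 pan xyz mm [-459.6 -242.7  168.1] yaw 11.4 axis [-0.     0.001 -1.   ] F [-0.5  1.2  0.4] gap 0.0174 q [-1.23  0.26  1.42 -0.    1.47 -1.43]
```

```bash
python3 -m inch '[0.4,-0.25,0,0.05,0, 1.2,-0.7,0,0.05,0, 2.0,-1.2,0,0.05,0, 2.8,-1.7,0,0.05,0, 3.6,-2.15,0,0.05,0, 4.4,-2.6,0,0.05,0, 5.2,-3.1,0,0.05,0, 6.0,-3.6,0,0.05,0, 6.8,-4.05,0,0.05,0, 7.6,-4.5,0,0.05,0, 8.3,-4.9,0,0.05,0, 8.9,-5.25,0,0.05,0]'
python3 -m inch '[0.5,-0.3,0,0,0, 0.9,-0.5,0,0,0, 1.2,-0.7,0,0,0, 1.35,-0.8,0,0,0, 1.35,-0.8,0,0,0, 1.35,-0.8,0,0,0]'
python3 -c "
from h import *
st()
crop(snap('top',1),'pics/t1.png',230,430,110,260,4)
crop(snap('side',1),'pics/s1.png',200,380,130,265,4)"
```

```text
t: 2.1
position: [0.5296, -0.2282, 0.273]
tcp_rot: [0.996, 0.094, -0.0, -0.0]
force: [0.0, 0.5, -0.5]
finger_gap: 0.0003
t: 2.6
position: [0.575, -0.1889, 0.2733]
tcp_rot: [0.996, 0.094, -0.0, -0.0]
force: [0.1, -0.2, -0.3]
finger_gap: 0.0003
t 2.6 pan xyz mm [-49.8  -1.3 168.3] yaw 10.76 axis [-0. -0. -1.] F [ 0.1 -0.2 -0.3] gap 0.0003 q [-0.38  0.39  1.25 -0.    1.51 -0.57]
```

View pics/t1.png

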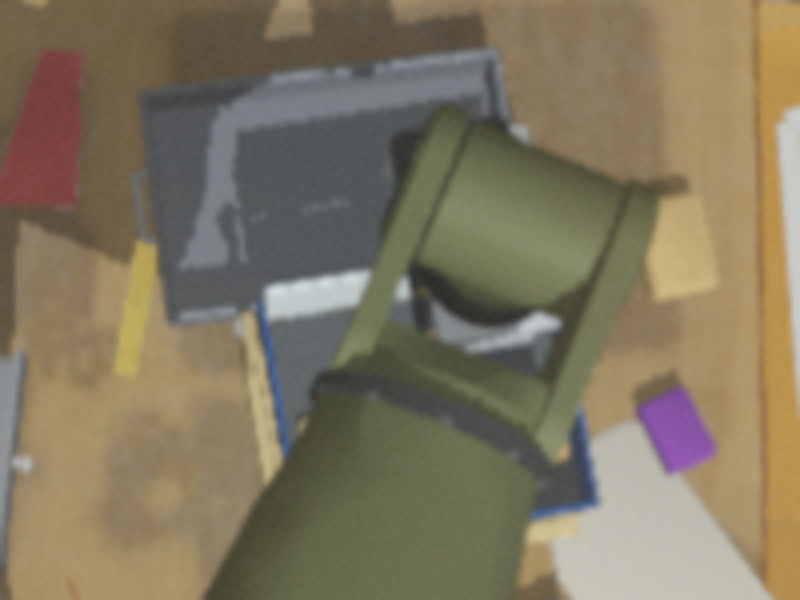

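View pics/s1.png

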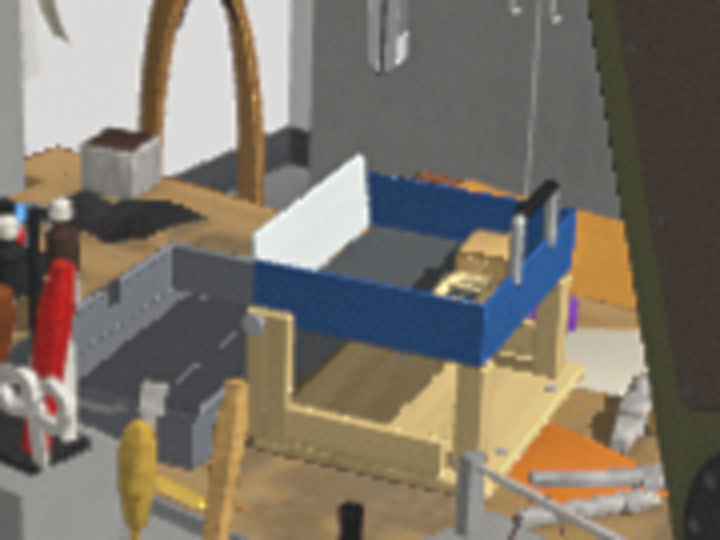

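```bash
python3 -c "
from h import *
d=load('side1');print(proj(d,[[.575,-.189,.273],[.575,-.189,.37]]));print(proj(load('top1'),[[.575,-.189,.273]]))
crop(d,'pics/s1f.png',0,560,0,420,1.4)"
```

```text
[[296.60688595 147.8498299 ]
 [297.82768815 115.93364447]]
[[340.25519849 190.66494525]]
```

View pics/s1f.png

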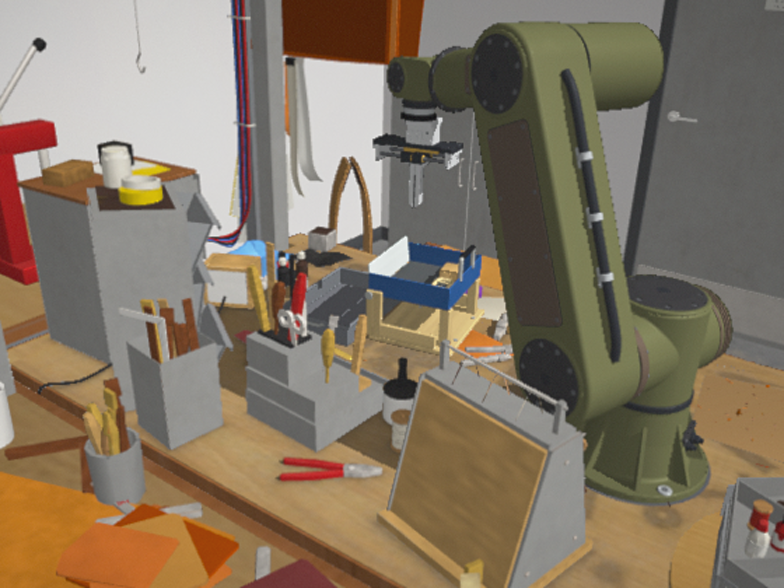

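```bash
python3 -m inch '[0.1,0,0.4,0,0, 0.2,0,1.0,0,0, 0.25,0,1.7,0,0, 0.25,0,2.4,0,0, 0.25,0,2.8,0,0, 0.25,0,3.0,0,0, 0.25,0,3.0,0,0, 0.25,0,3.0,0,0]'
python3 -c "
from h import *
st()"
```

```text
t: 3.37
position: [0.5852, -0.1872, 0.1544]
tcp_rot: [0.996, 0.093, 0.0, 0.0]
force: [-0.1, -0.3, 0.8]
finger_gap: 0.0005
t 3.37 pan xyz mm [-39.4  -1.7  49.4] yaw 10.73 axis [ 0.001 -0.    -1.   ] F [-0.1 -0.3  0.8] gap 0.0005 q [-0.37  0.48  1.39  0.    1.27 -0.56]
```

```bash
python3 -m inch '[0.3,0,0,0,0, 0.6,0,0,0,0, 0.85,0,0,0,0, 1.05,0,0.02,0,0, 1.25,0,0.1,0,0, 1.4,0,0.2,0,0, 1.55,0,0.32,0,0, 1.66,0,0.45,0,0, 1.76,0,0.6,0,0, 1.83,0,0.75,0,0, 1.88,0,0.9,0,0, 1.91,0,1.0,0,0]'
python3 -c "
from h import *
st()"
python3 -m inch '[0.01,0,0.06,0,0, 0.01,0,0.12,0,0, 0.01,0,0.18,0,0, 0.01,0,0.18,0,0]'
python3 -c "
from h import *
st()
crop(snap('top',2),'pics/t2.png',230,430,110,260,4)
crop(snap('side',2),'pics/s2.png',200,380,130,265,4)"
```

```text
t: 4.37
position: [0.6602, -0.1723, 0.1124]
tcp_rot: [0.996, 0.094, -0.0, -0.0]
force: [-0.1, -0.8, 2.2]
finger_gap: 0.0003
t 4.37 pan xyz mm [37.  -1.5  7.4] yaw 10.76 axis [-0.001  0.    -1.   ] F [-0.1 -0.8  2.2] gap 0.0003 q [-0.31  0.68  1.19  0.    1.28 -0.5 ]
t: 4.7
position: [0.6604, -0.1723, 0.1058]
tcp_rot: [0.996, 0.094, -0.0, -0.0]
force: [0.4, -0.3, 0.1]
finger_gap: 0.0003
t 4.7 pan xyz mm [37.2 -1.5  0.8] yaw 10.76 axis [-0.  0. -1.] F [ 0.4 -0.3  0.1] gap 0.0003 q [-0.31  0.68  1.2   0.    1.26 -0.5 ]
```

View pics/s2.png

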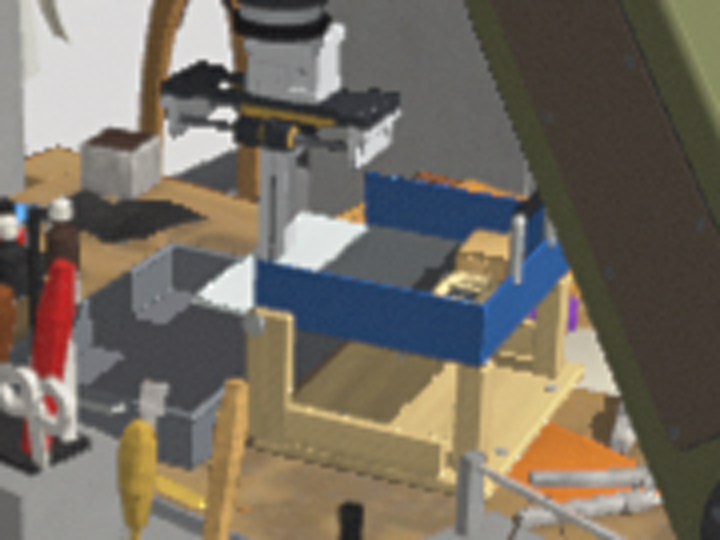

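```bash
python3 -m inch '[0,0,0.02,0,0, 0,0,0.03,0,0, 0,0,0.03,0,0]'
python3 -m inch '[0,0,0.02,0,0, 0,0,0.02,0,0]'
python3 -c "
from h import *
st()"
```

```text
t: 5.05
position: [0.6605, -0.1724, 0.1051]
tcp_rot: [0.996, 0.094, -0.0, 0.0]
force: [-0.7, -0.2, 0.6]
finger_gap: 0.0006
t: 5.22
position: [0.6605, -0.1724, 0.1042]
tcp_rot: [0.996, 0.094, -0.0, 0.0]
force: [-0.4, -0.8, 2.1]
finger_gap: 0.0005
t 5.22 pan xyz mm [37.3 -1.6 -0.8] yaw 10.76 axis [-0. -0. -1.] F [-0.4 -0.8  2.1] gap 0.0005 q [-0.31  0.68  1.2  -0.    1.26 -0.5 ]
```

```bash
python3 -m inch '[0,0,0.02,0,0, 0,0,0.02,0,0]'
python3 -m inch '[0,0,0.02,0,0, 0,0,0.02,0,0]'
python3 -c "
from h import *
st()"
```

```text
t: 5.38
position: [0.6606, -0.1724, 0.1034]
tcp_rot: [0.996, 0.094, -0.0, 0.0]
force: [-1.3, -0.3, 1.1]
finger_gap: 0.0004
t: 5.55
position: [0.6606, -0.1724, 0.1031]
tcp_rot: [0.996, 0.094, 0.0, 0.0]
force: [-2.7, -0.6, 5.7]
finger_gap: 0.0003
t 5.55 pan xyz mm [37.4 -1.6 -1.9] yaw 10.76 axis [ 0. -0. -1.] F [-2.7 -0.6  5.7] gap 0.0003 q [-0.31  0.68  1.2  -0.    1.26 -0.5 ]
```

```bash
python3 -m inch '[0,0,-0.5,0,0, 0,0,-1.3,0,0, -0.2,0,-2.2,0,0, -0.7,0,-3.0,0,0.3, -1.4,0,-3.6,-0.05,0.7, -2.2,0,-3.9,-0.05,1, -3,0,-4,-0.05,1, -3.8,-0.04,-4,-0.05,1, -4.5,-0.04,-4,-0.05,1, -5,-0.04,-4,-0.05,1, -5.24,-0.04,-4,-0.05,1, -5.24,-0.04,-4,-0.05,1]'
python3 -m inch '[0,0,0,0,1, 0,0,0,0,1, 0,0,0,0,1, 0,0,0,0,1, 0,0,0,0,1]'
python3 -c "
from h import *
st()
crop(snap('top',3),'pics/t3.png',230,430,110,260,4)
crop(snap('side',3),'pics/s3.png',200,380,110,245,4)"
```

```text
t: 6.55
position: [0.4535, -0.2102, 0.2631]
tcp_rot: [0.995, 0.096, 0.0, 0.0]
force: [0.4, -0.9, -0.3]
finger_gap: 0.0568
t: 6.97
position: [0.4548, -0.2097, 0.2623]
tcp_rot: [0.995, 0.097, -0.0, -0.0]
force: [0.2, -0.4, 0.6]
finger_gap: 0.0903
t 6.97 pan xyz mm [-171.7    1.2  157.3] yaw 11.09 axis [-0.001  0.    -1.   ] F [ 0.2 -0.4  0.6] gap 0.0903 q [-0.51  0.15  1.57  0.    1.42 -0.7 ]
```

View pics/s3.png

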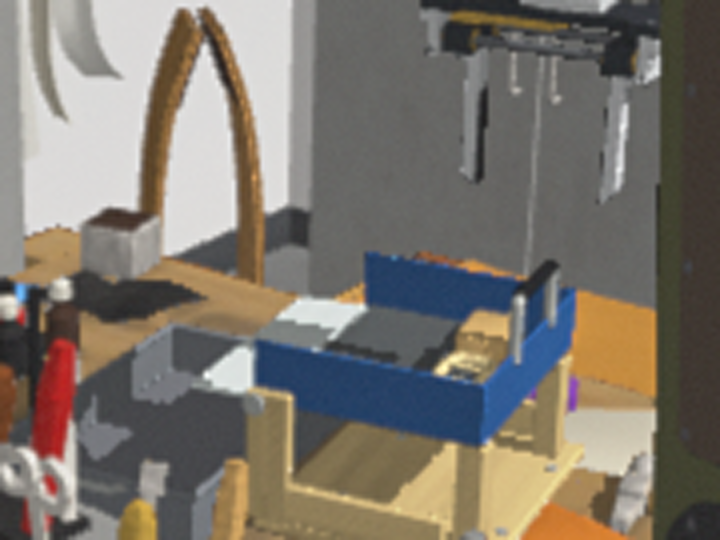

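View pics/t3.png

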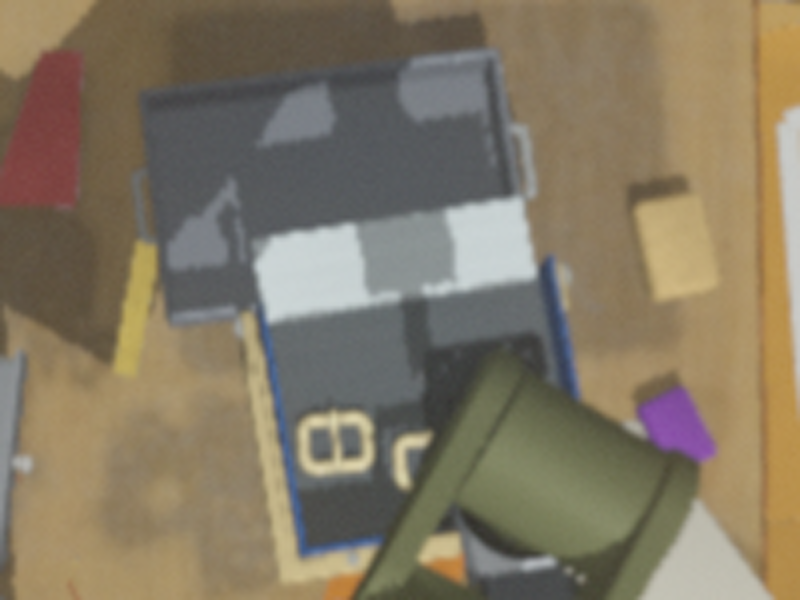

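```bash
python3 -m inch '[0,0.03,0.3,0,1, 0,0.03,0.8,0,1, 0,0.03,1.3,0,1, 0,0.03,1.8,0,1, 0,0.03,2.1,0,1, 0,0.03,2.2,0,1, 0,0.03,2.2,0,1]'
python3 -c "
from h import *
st()
crop(snap('side',4),'pics/s4.png',200,380,110,245,4)"
```

```text
t: 7.65
position: [0.4544, -0.2109, 0.174]
tcp_rot: [0.995, 0.096, -0.001, -0.0]
force: [-0.3, -0.5, 0.2]
finger_gap: 0.0939
t 7.65 pan xyz mm [-1.724e+02  1.000e-01  6.900e+01] yaw 11.06 axis [-0.001  0.001 -1.   ] F [-0.3 -0.5  0.2] gap 0.0939 q [-0.51  0.22  1.7   0.    1.23 -0.7 ]
```

View pics/s4.png

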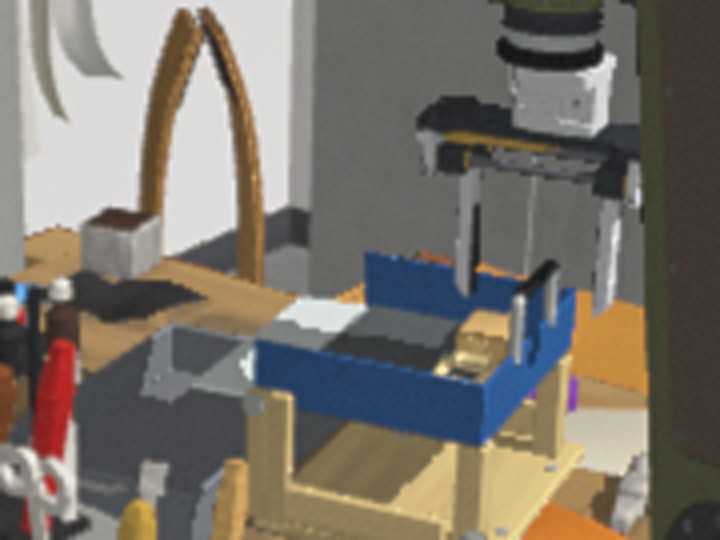

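```bash
python3 -m inch '[0,0,0,0,0, 0,0,0,0,0, 0,0,0,0,0, 0,0,0,0,0, 0,0,0,0,0, 0,0,0,0,0, 0,0,0,0,0, 0,0,0,0,0, 0,0,0,0,0, 0,0,0,0,0, 0,0,0,0,0, 0,0,0,0,0]'
python3 -c "
from h import *
st()"
python3 - <<'E'
import numpy as np
r=np.hypot(172,88);a=np.arctan2(88,172)
for d in range(0,55,1):
    th=np.radians(d);print(d,round((172-r*np.cos(a+th))/40,3),round(-(r*np.sin(a+th)-88)/40,3),end=' | ')
E
```

```text
t: 8.7
position: [0.4546, -0.2111, 0.1746]
tcp_rot: [0.995, 0.096, -0.0, -0.0]
force: [-0.2, -0.6, 0.1]
finger_gap: 0.0175
t 8.7 pan xyz mm [-172.2   -0.    69.6] yaw 11.06 axis [-0.  0. -1.] F [-0.2 -0.6  0.1] gap 0.0175 q [-0.51  0.22  1.7  -0.    1.23 -0.7 ]
0 0.0 -0.0 | 1 0.039 -0.075 | 2 0.079 -0.149 | 3 0.121 -0.222 | 4 0.164 -0.295 | 5 0.208 -0.366 | 6 0.254 -0.437 | 7 0.3 -0.508 | 8 0.348 -0.577 | 9 0.397 -0.646 | 10 0.447 -0.713 | 11 0.499 -0.78 | 12 0.551 -0.846 | 13 0.605 -0.911 | 14 0.66 -0.975 | 15 0.716 -1.038 | 16 0.773 -1.1 | 17 0.831 -1.161 | 18 0.89 -1.221 | 19 0.951 -1.28 | 20 1.012 -1.338 | 21 1.074 -1.395 | 22 1.137 -1.451 | 23 1.201 -1.505 | 24 1.267 -1.559 | 25 1.333 -1.611 | 26 1.4 -1.662 | 27 1.467 -1.712 | 28 1.536 -1.761 | 29 1.606 -1.809 | 30 1.676 -1.855 | 31 1.747 -1.9 | 32 1.819 -1.944 | 33 1.892 -1.987 | 34 1.965 -2.028 | 35 2.04 -2.069 | 36 2.114 -2.107 | 37 2.19 -2.145 | 38 2.266 -2.181 | 39 2.343 -2.216 | 40 2.42 -2.249 | 41 2.498 -2.281 | 42 2.577 -2.312 | 43 2.656 -2.342 | 44 2.735 -2.37 | 45 2.815 -2.396 | 46 2.896 -2.421 | 47 2.976 -2.445 | 48 3.058 -2.468 | 49 3.139 -2.489 | 50 3.221 -2.508 | 51 3.304 -2.526 | 52 3.386 -2.543 | 53 3.469 -2.558 | 54 3.552 -2.572 |
```

```bash
python3 -m inch '[0,0,0,0,0, 0,0,0,0,0, 0,0,0,0,0]'
python3 -c "
from h import *
st()"
```

```text
t: 8.95
position: [0.4533, -0.2113, 0.1745]
tcp_rot: [0.995, 0.096, -0.002, -0.0]
force: [-12.6, -1.9, 4.3]
finger_gap: 0.0112
t 8.95 pan xyz mm [-1.736e+02 -1.000e-01  6.950e+01] yaw 11.05 axis [-0.003 -0.    -1.   ] F [-12.6  -1.9   4.3] gap 0.0112 q [-0.51  0.22  1.7  -0.    1.23 -0.7 ]
```

```bash
python3 -m inch '[0,0,-0.04,0,0, 0.02,0,-0.11,0,0, 0.06,0,-0.19,0,0, 0.12,0,-0.295,0,0, 0.19,0,-0.4,0,0, 0.26,0,-0.508,0,0, 0.33,0,-0.61,0,0, 0.407,0,-0.713,0,0, 0.46,0,-0.78,0,0, 0.511,0,-0.846,0,0, 0.511,0,-0.846,0,0]'
python3 -c "
from h import *
st()
crop(snap('top',5),'pics/t5.png',230,430,110,260,4)
crop(snap('side',5),'pics/s5.png',200,380,110,245,4)"
```

```text
t: 9.87
position: [0.4748, -0.2072, 0.2093]
tcp_rot: [0.995, 0.096, -0.0, 0.0]
force: [-6.2, -2.6, 0.9]
finger_gap: 0.0113
t 9.87 pan xyz mm [-1.516e+02 -1.000e-01  1.043e+02] yaw 11.06 axis [-0. -0. -1.] F [-6.2 -2.6  0.9] gap 0.0113 q [-0.48  0.23  1.61 -0.    1.31 -0.67]
```

View pics/s5.png

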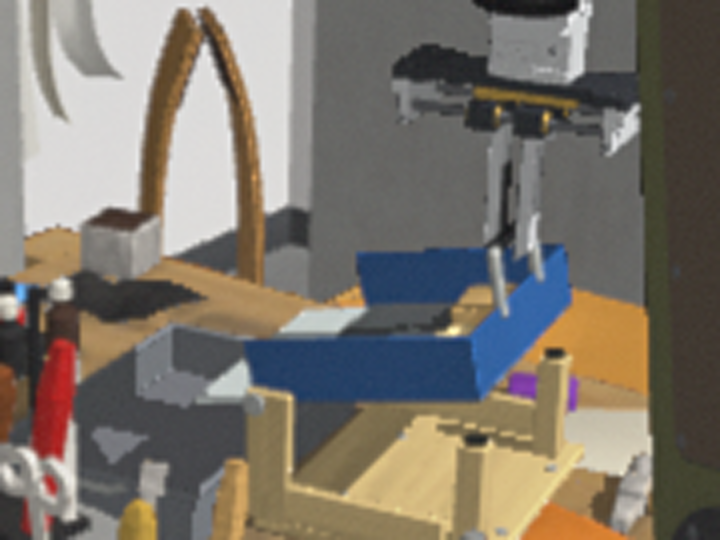

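View pics/t5.png

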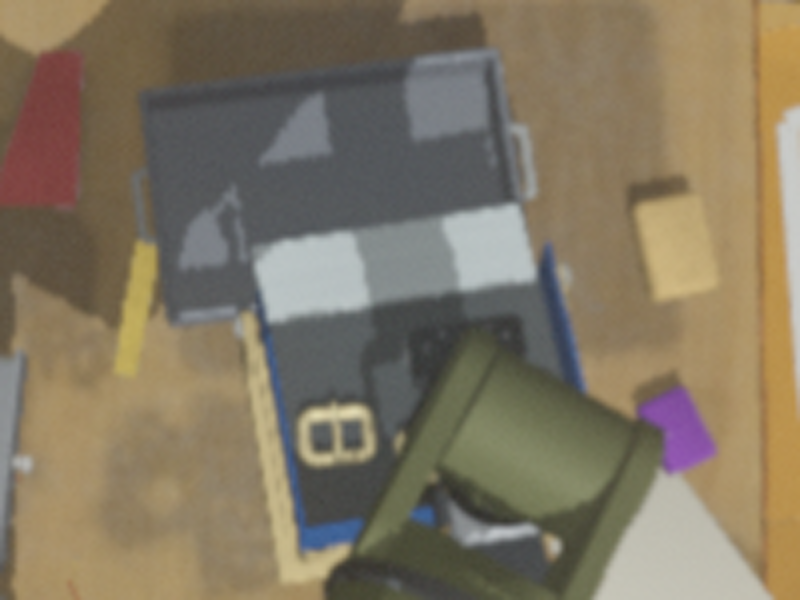

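```bash
cat >> h.py <<'E'
def mont(tag):
    t=snap('top',tag);s=snap('side',tag)
    a=cv2.resize(t["pixels"][110:260,250:390],None,fx=2.8,fy=2.8,interpolation=cv2.INTER_CUBIC)
    b=cv2.resize(s["pixels"][140:290,210:350],None,fx=2.8,fy=2.8,interpolation=cv2.INTER_CUBIC)
    cv2.imwrite(f"pics/m{tag}.png",cv2.cvtColor(np.hstack([a,b]),cv2.COLOR_RGB2BGR))
    return t,s
def tilt(s):
    # tilt from the measured grasp point
    X=s["position"];c,n=np.cos(p[2]),np.sin(p[2]);d=X[:2]-p[:2];x=c*d[0]+n*d[1]
    print("tilt",round(np.degrees(np.arctan2(X[2]-.105+.019,-x)-np.arctan2(88,172)),2))
E
python3 -m inch '[0.05,0,-0.065,0,0, 0.1,0,-0.13,0,0, 0.145,0,-0.192,0,0, 0.145,0,-0.192,0,0, 0.145,0,-0.192,0,0]'
python3 -c "
from h import *
tilt(st());mont(6)"
```

```text
t: 10.38
position: [0.4805, -0.2061, 0.2164]
tcp_rot: [0.995, 0.096, 0.0, 0.0]
force: [-4.1, -3.0, -1.1]
finger_gap: 0.0111
t 10.38 pan xyz mm [-1.459e+02 -1.000e-01  1.114e+02] yaw 11.07 axis [ 0. -0. -1.] F [-4.1 -3.  -1.1] gap 0.0111 q [-0.48  0.23  1.58 -0.    1.33 -0.67]
tilt 14.71
```

View pics/m6.png

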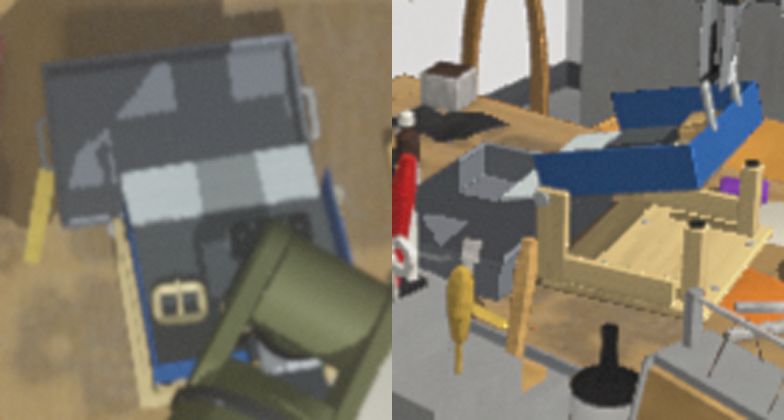

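```bash
python3 -m inch '[0.06,0,-0.06,0,0, 0.11,0,-0.12,0,0, 0.174,0,-0.183,0,0, 0.174,0,-0.183,0,0, 0.174,0,-0.183,0,0, 0.174,0,-0.183,0,0]'
python3 -c "
from h import *
tilt(st());mont(7)"
```

```text
t: 10.98
position: [0.487, -0.2048, 0.2237]
tcp_rot: [0.995, 0.096, -0.0, 0.0]
force: [-5.8, -2.1, 0.4]
finger_gap: 0.0111
t 10.98 pan xyz mm [-1.392e+02 -1.000e-01  1.187e+02] yaw 11.06 axis [-0. -0. -1.] F [-5.8 -2.1  0.4] gap 0.0111 q [-0.47  0.24  1.56 -0.    1.35 -0.66]
tilt 17.59
```

View pics/m7.png

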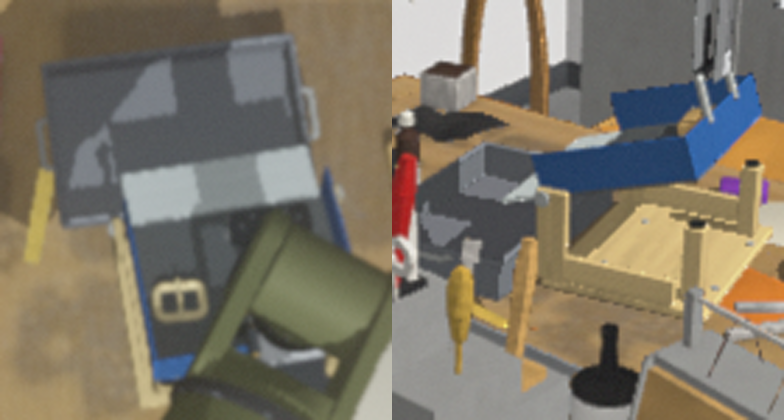

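```bash
python3 -m inch '[0.06,0,-0.06,0,0, 0.122,0,-0.117,0,0, 0.122,0,-0.117,0,0, 0.122,0,-0.117,0,0, 0.122,0,-0.117,0,0]'
python3 -c "
from h import *
tilt(st());mont(8)"
```

```text
t: 11.5
position: [0.4916, -0.204, 0.2286]
tcp_rot: [0.995, 0.096, -0.0, 0.0]
force: [-7.2, -2.7, 2.0]
finger_gap: 0.0112
t 11.5 pan xyz mm [-134.5   -0.2  123.6] yaw 11.05 axis [-0. -0. -1.] F [-7.2 -2.7  2. ] gap 0.0112 q [-0.46  0.24  1.54 -0.    1.36 -0.65]
tilt 19.58
```

View pics/m8.png

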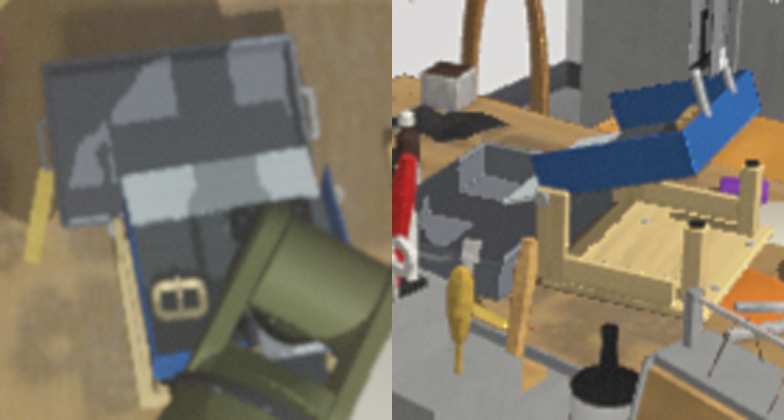

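```bash
python3 -m inch '[0.06,0,-0.06,0,0, 0.125,0,-0.113,0,0, 0.125,0,-0.113,0,0, 0.125,0,-0.113,0,0, 0.125,0,-0.113,0,0]'
python3 -c "
from h import *
tilt(st());mont(9)"
```

```text
t: 12.02
position: [0.4965, -0.2031, 0.2333]
tcp_rot: [0.995, 0.096, -0.0, 0.0]
force: [-7.6, -3.0, 6.0]
finger_gap: 0.0113
t 12.02 pan xyz mm [-129.5   -0.2  128.3] yaw 11.04 axis [-0.    -0.001 -1.   ] F [-7.6 -3.   6. ] gap 0.0113 q [-0.46  0.25  1.52 -0.    1.37 -0.65]
tilt 21.58
```

View pics/m9.png

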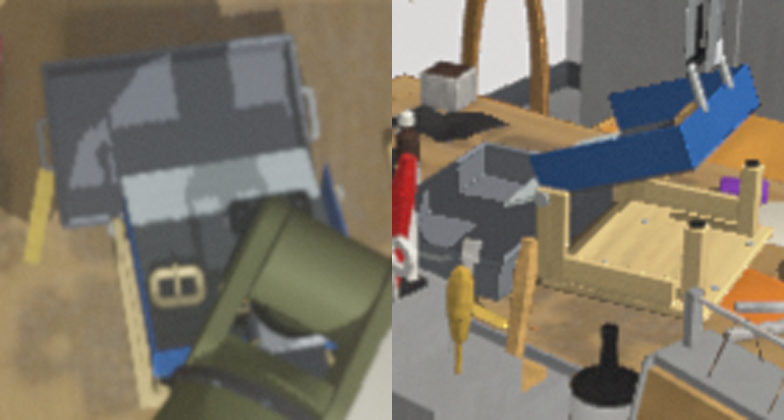

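```bash
python3 -m inch '[0,0,0,0,0, 0,0,0,0,0, 0,0,0,0,0, 0,0,0,0,0, 0,0,0,0,0, 0,0,0,0,0]'
python3 -c "
from h import *
tilt(st());mont(10)"
```

```text
t: 12.62
position: [0.4965, -0.203, 0.2333]
tcp_rot: [0.995, 0.096, -0.0, 0.0]
force: [-7.9, -3.1, 4.8]
finger_gap: 0.0112
t 12.62 pan xyz mm [-129.5   -0.2  128.3] yaw 11.05 axis [-0.    -0.001 -1.   ] F [-7.9 -3.1  4.8] gap 0.0112 q [-0.46  0.25  1.52 -0.    1.37 -0.65]
tilt 21.58
```

View pics/m10.png

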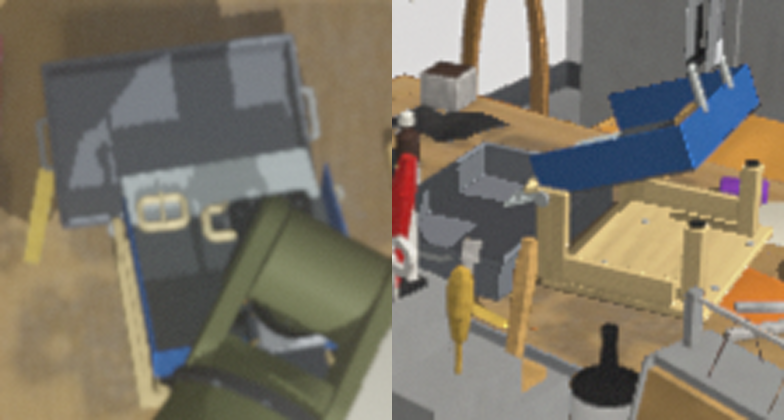

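Both buckles are sliding at about 21.6° (b1 at montage pixel (162,213), b2 at (218,222)). I'll hold.

```bash
python3 -m inch '[0,0,0,0,0, 0,0,0,0,0, 0,0,0,0,0, 0,0,0,0,0, 0,0,0,0,0, 0,0,0,0,0, 0,0,0,0,0, 0,0,0,0,0]'
python3 -c "
from h import *
mont(11)"
```

```text
t: 13.38
position: [0.4965, -0.2031, 0.2333]
tcp_rot: [0.995, 0.096, -0.0, 0.0]
force: [-8.6, -3.1, 4.8]
finger_gap: 0.0111
```

View pics/m11.png

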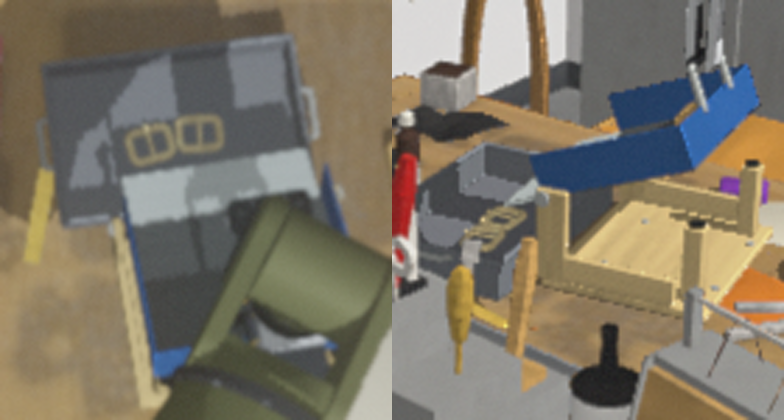

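```bash
python3 -m inch '[-0.06,0,0.055,0,0, -0.125,0,0.113,0,0, -0.247,0,0.23,0,0, -0.364,0,0.351,0,0, -0.477,0,0.476,0,0, -0.586,0,0.605,0,0, -0.69,0,0.738,0,0, -0.789,0,0.874,0,0, -0.883,0,1.014,0,0, -0.94,0,1.09,0,0, -0.973,0,1.156,0,0, -0.973,0,1.156,0,0]'
python3 -c "
from h import *
tilt(st())"
python3 -m inch '[-0.04,0,0.07,0,0, -0.08,0,0.14,0,0, -0.12,0,0.21,0,0, -0.15,0,0.27,0,0, -0.15,0,0.295,0,0, -0.15,0,0.295,0,0, -0.15,0,0.295,0,0]'
python3 -c "
from h import *
tilt(st());mont(12)"
```

```text
t: 14.48
position: [0.4584, -0.2101, 0.1858]
tcp_rot: [0.995, 0.096, -0.0, -0.0]
force: [0.9, 0.9, -1.9]
finger_gap: 0.011
t 14.48 pan xyz mm [-168.3    0.2   80.8] yaw 11.05 axis [-0.001  0.001 -1.   ] F [ 0.9  0.9 -1.9] gap 0.011 q [-0.5   0.22  1.67  0.    1.25 -0.7 ]
tilt 3.58
t: 15.07
position: [0.4532, -0.2112, 0.176]
tcp_rot: [0.995, 0.096, 0.001, 0.0]
force: [-2.4, 6.8, 14.0]
finger_gap: 0.011
t 15.07 pan xyz mm [-173.6    0.    71. ] yaw 11.07 axis [ 0.002 -0.    -1.   ] F [-2.4  6.8 14. ] gap 0.011 q [-0.51  0.21  1.7   0.    1.23 -0.7 ]
tilt 0.32
```

View pics/m12.png

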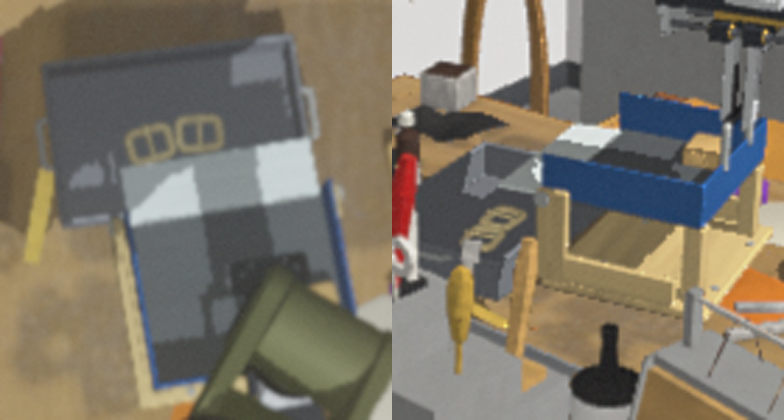

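```bash
python3 -m inch '[0,0,-0.03,0,0.2, 0,0,-0.03,0,0.4, 0,0,-0.03,0,0.6, 0,0,-0.03,0,0.6, 0,0,-0.03,0,0.6, 0,0,-0.03,0,0.6, 0,0,-0.03,0,0.6, 0,0,-0.03,0,0.6, 0,0,-0.03,0,0.6]'
python3 -c "
from h import *
st()"
python3 -m inch '[0,0,-0.2,0,0.6, 0,0,-0.6,0,0.6, 0,0,-1.2,0,0.6, 0,0,-1.8,0,0.6, 0,0,-2.4,0,0.6, -0.4,0.2,-2.8,0,0.6, -1.0,0.5,-3,0,0.6, -1.6,1,-3,0,0.6, -2.2,1.6,-3,0,0.6, -2.8,2.2,-3,0,0.6, -3.2,2.8,-3,0,0.6, -3.6,3.4,-3,0,0.6]'
python3 -m inch '[-0.6,0.6,0,0,0.6, -1.2,1.2,0,0,0.6, -1.6,1.8,0,0,0.6, -1.8,2,0,0,0.6, -1.8,2,0,0,0.6, -1.8,2,0,0,0.6]'
python3 -c "
from h import *
st();t,s=mont(13)
crop(t,'pics/t13.png',0,560,0,420,1.4)"
```

```text
t: 15.92
position: [0.4528, -0.2114, 0.1758]
tcp_rot: [0.995, 0.096, -0.0, -0.0]
force: [-0.1, 0.1, 0.1]
finger_gap: 0.0563
t 15.92 pan xyz mm [-1.74e+02 -1.00e-01  7.08e+01] yaw 11.06 axis [-0.  0. -1.] F [-0.1  0.1  0.1] gap 0.0563 q [-0.51  0.22  1.7  -0.    1.23 -0.7 ]
t: 16.92
position: [0.3364, -0.3738, 0.2968]
tcp_rot: [0.995, 0.096, 0.0, 0.0]
force: [0.4, 0.4, 0.5]
finger_gap: 0.0567
t: 17.42
position: [0.2823, -0.4645, 0.296]
tcp_rot: [0.995, 0.096, 0.0, -0.0]
force: [0.1, 0.5, 0.4]
finger_gap: 0.0562
t 17.42 pan xyz mm [-389.9 -215.7  191. ] yaw 11.02 axis [ 0.  0. -1.] F [0.1 0.5 0.4] gap 0.0562 q [-1.09  0.23  1.4   0.    1.51 -1.28]
```

View pics/m13.png

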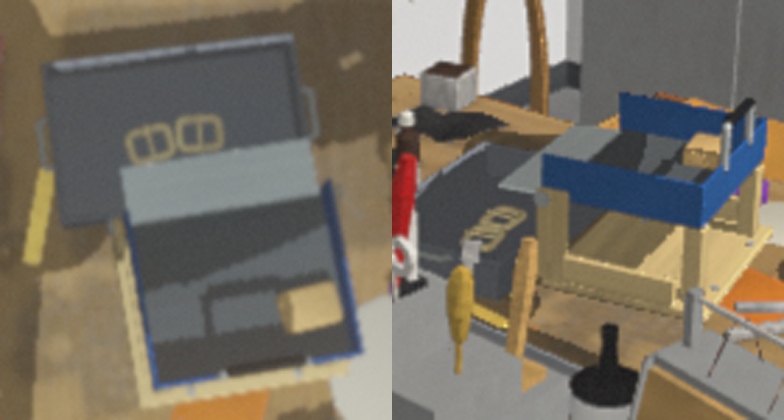

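View pics/t13.png

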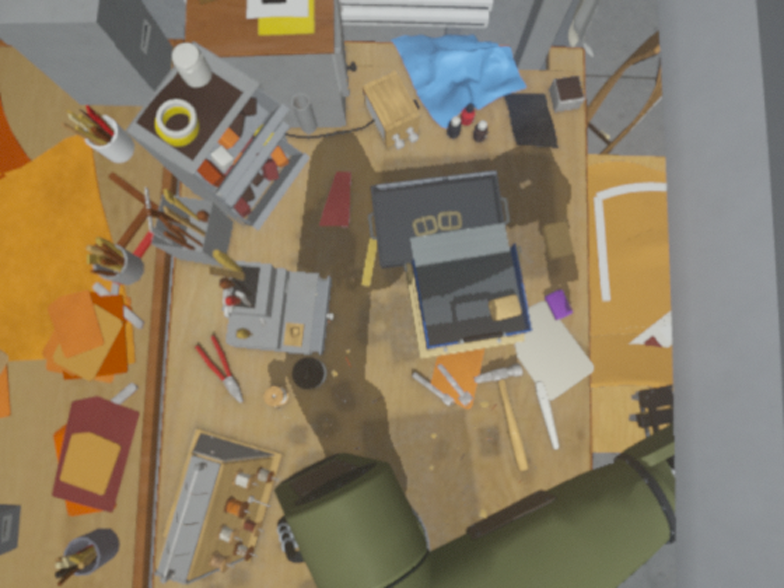

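```bash
python3 - <<'E'
from h import *
s=load("side13");t=load("top13");c,n=np.cos(p[2]),np.sin(p[2])
for g in(1.4,1.5,1.57,1.6):
  P=[[p[0]+c*.062*np.sin(g)-n*y,p[1]+n*.062*np.sin(g)+c*y,.105+.062*np.cos(g)] for y in(.101,-.101)]
  print(g,((proj(s,P)-[210,140])*2.8+[392,0]).round(),((proj(t,P)-[250,110])*2.8).round())
a,b=load("side0"),s
print(np.abs(a["pixels"][200:225,265:340].astype(int)-b["pixels"][200:225,265:340]).mean())
crop(s,"pics/s13z.png",230,350,165,225,6)
E
```

```text
1.4 [[498. 173.]
 [575. 112.]] [[117. 165.]
 [307. 134.]]
1.5 [[497. 178.]
 [575. 117.]] [[117. 166.]
 [306. 135.]]
1.57 [[497. 181.]
 [575. 120.]] [[117. 167.]
 [306. 136.]]
1.6 [[497. 183.]
 [575. 122.]] [[117. 167.]
 [305. 136.]]
3.1516444444444445
```

View pics/s13z.png

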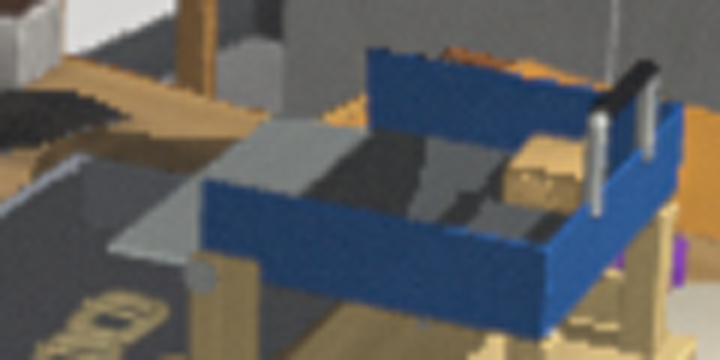

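```bash
python3 -c "
from station import workorder
print(workorder.sign_off())"
```

```text
the job is handed in; nothing more can be done
None
```

The job is done and handed in at about 17.5 s of the 64 s allowed; the hand-in itself gives no verdict.

- **Gate:** I pushed it down with the closed fingertips until the force rose to about 6 N at its stop. In the last side picture its edge lies where a gate at about 1.6 rad should be.
- **Tipping:** I gripped the black handle and raised the pan in steps of 2–3°. Both buckles began to slide at about 21.6° and I held there until they were out. The last pictures show both lying flat in the grey tray and the tan rubber block still in the pan.
- **Setting back:** I lowered the pan level on its stand, with about 14 N at the handle as it seated, and let go. The arm then moved clear, with the wrist force near zero. The pan's lower corner in the last side picture is within about a pixel of its starting position.
- **Surroundings:** By eye, the tray and the tools look to be where they were at the start; I did not measure them one by one.

One thing disagreed slightly: the handle bar was 1–2 mm further back than I had measured. The grip therefore pulled on it sideways with up to about 13 N, which did no visible harm.

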